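# Touch off a tacked bracket before its fillet weld

## Task

Take the three search touches on the tacked bracket before its weld is laid: with a fingertip, touch first the top of the foot plate at the chalk cross on its wide ledge, then the side of the upright lug at the cross facing that ledge, low down, and last the cross on the lug's end where the foot plate sticks out beyond it. Touch each lightly and come off the bracket before the next; do not shift or lift the bracket or anything around it. Finish with the hand clear of everything.

Things in the scene. Friction and masses are not known exactly. Their poses are not given: they have to be found in the camera images.
- bracket: Loose steel bracket, 1.9 kg; slides if pushed over 8 to 15 N. Foot plate 160 x 125 x 10 mm, origin centre of underside, x along its length, z up. Upright lug on it: x -80 to 40, y -17.5 to -7.5, z 10 to 60 mm. So: wide 70 mm ledge at +y, 45 mm ledge with tack beads at -y, plate sticks out 40 mm past the lug's +x end. A knock or push over 80 N from the fingers or 5 mm of shift is too much.
- plate_spot: Touching place on the foot plate, a rigid part of the bracket: origin at the white chalk cross on the wide ledge's top, at (-20, 30, 10) mm in the bracket's frame, axes as the bracket's. A touch from above within 25 mm of it along x and y counts.
- face_spot: Touching place on the lug's side, a rigid part of the bracket: origin at the cross on the upright face that looks to +y over the wide ledge, at (-20, -7.5, 30) mm in the bracket's frame, same axes; 30 mm below the lug's top edge. Touch it moving along -y, within 25 mm of it along x, fingertips about level with the cross (at least 15 mm below the top edge).
- end_spot: Touching place on the lug's end, a rigid part of the bracket: origin at the small cross on the 10 mm wide end face that looks to +x, at (40, -12.5, 30) mm in the bracket's frame, same axes; 30 mm below the lug's top edge. Touch it moving along -x, fingertips about level with the cross (at least 15 mm below the top edge).
- magnet: Loose red magnetic square (no pull), 14 wide, 55 long, 48 tall, standing on the bracket's 45 mm ledge 1 to 2 mm behind the lug; origin at the centre of its underside. Leave it alone.
- nozzle: Copper gas nozzle, 23 diameter, 66 tall, standing on the bench beyond the bracket's -y edge; origin under its centre. Leave it alone.
- soapstone: Flat aluminium chalk holder 125 x 15 x 8 mm lying beside the bracket's +y edge; origin under its centre. Leave it alone.
- tip_tin: Round flat metal tin, 60 diameter, 25 tall, on the bench beyond the bracket's +x end; origin under its centre. Leave it alone.
- offcut: Steel offcut 40 x 60 x 10 mm on the bench beyond the bracket's -x end; origin under its centre. Leave it alone.
- hammer: Chipping hammer, 210 long, 25 tall, head 125 across, lying at the left of the bench; origin on its underside. Leave it alone.
- brush: Wire brush, 270 x 30 x 38 mm, lying at the right of the bench; origin under its centre. Leave it alone.
Things that resemble listed ones, but are neither listed nor needed, are in the scene too. There is more than one size of the bracket; the one meant has the size given above.

How it is judged:
On the way, in this order (a step that is already met when the one before it is completed fails the run):
1. a fingertip touches the foot plate's top at its cross (contact force between the fingers and plate_spot above 0.2 N).
2. the fingers come off the bracket again (contact force between the fingers and bracket below 0.05 N), for 0.1 s.
3. a fingertip touches the lug's side at its cross, low down (contact force between the fingers and face_spot above 0.2 N and z of the grasp point in the frame of bracket below 0.065 m).
4. the fingers come off the bracket again (contact force between the fingers and bracket below 0.05 N), for 0.1 s.
5. a fingertip touches the lug's end at its cross, low down (contact force between the fingers and end_spot above 0.2 N and z of the grasp point in the frame of bracket below 0.065 m).
At the end, for the whole second after the job is handed in: The bracket and its three crosses lie within 5 mm of where they were, flat and at rest, untouched by the fingers; everything loose around it lies within 10 mm of its start, nozzle and magnetic square upright (distance of each of bracket, plate_spot, face_spot, end_spot from where it was at the start of the episode below 0.005 m and angle between bracket's own z axis and vertical below 0.03 rad and linear speed of bracket below 0.01 m/s and distance of each of magnet, nozzle, soapstone, tip_tin, offcut, hammer, brush from where it was at the start of the episode below 0.01 m and angle between each of nozzle, magnet's own z axis and vertical below 0.15 rad and contact force between the fingers and bracket below 0.05 N).
It fails at once if the bracket is touched hard (over 80 N) (contact force between the fingers and bracket above 80 N).
It fails at once if the bracket is shifted or lifted more than 5 mm (distance of any of bracket, plate_spot, face_spot, end_spot from where it was at the start of the episode above 0.005 m).
It fails at once if something around the bracket is moved more than 10 mm (distance of any of magnet, nozzle, soapstone, tip_tin, offcut, hammer, brush from where it was at the start of the episode above 0.01 m).
It also fails if it takes over 64 s, if anything falls off the work surface, if the arm or the gripper's body presses on something with over 40 N, if the wrist force passes 120 N, or if a joint passes its speed limit or range.

## Robot

A 6-joint arm with a two-finger parallel gripper is mounted at the origin on the work surface. World frame = base frame: x ahead of the robot, y to its left, z up, the work surface at z = 0. Lengths are in m, angles in rad, forces in N, time in s.
With the tool pointing down it reaches from about 0.3 to 0.875 m from the base axis. Payload 6.4 kg.
Tool frame: the origin (TCP) lies between the finger pads; the fingertips stand 11 mm ahead of it and the grasp point (between the pads) lies 8 mm behind it (ctrl.tcp_to_tips is the distance from the TCP to the fingertips, in m); x points along the fingers, z is the direction in which the jaws open and shut, and the axes are right-handed (so a half turn about x gives the same grasp; the last joint's range is limited). The gripper opens to 85 mm and grips with 20 to 120 N. Pads are 22 mm wide; open, the fingers measure 114 mm over their backs; the gripper's body (76 mm by 85 mm) begins 54 mm behind the grasp point. The pads swing forward as they close: fully open they stand 13 mm farther back than shut.
Start: joints at [-1.428, 0.181, 1.607, -0, 1.354, -0.206], TCP at [0.197, -0.54, 0.242] pointing down, gripper open.
Joint ranges: [-2.99, 2.99], [-0.89, 2.07], [0.3, 2.58], [-1.14, 4.28], [0, 2.63], [-3.12, 3.12]. Speed limits (rad/s): [2.57, 2.57, 3.01, 3.14, 3.14, 3.14].

## Interface

Orientations are given as a unit quaternion [w, x, y, z].
In Python, from bench import ctrl, eyes, hand_in gives the robot as it stands. The module is installed in compiled form; this text tells all that it offers.
- The arm moves only by the tool step_arm, never from a script. Its arguments are lists of equal length, an entry for each row: "xyz": the shift along the world's x, y, z in mm, a list of three; "spin": the turn about the world's z in rad; "fingers": the opening in per cent of the stroke, from 0 (shut) to 100 (fully open). A call has 1 to 10 rows; each row is the pose to reach, as a shift and turn from the pose commanded when the call began; what a row does not reach only later rows make up. A row lasts 1/10 s, in which the tool goes at most 50 mm and 8.59 degrees, less where a joint would pass 70% of its speed; a pose out of reach is approached as far as the arm can. A call with a gripper value outside its range is refused whole. The fingers move at their own pace and stop on an object; the grip force is fixed at half the most. Time passes only in rows, so rows that repeat a pose let the fingers close. It gives the time, the measured TCP pose, the force and the opening at its end, in the units of the state.
- ctrl.get_obs(): the state, without advancing time (a new reading comes with each control period).
- eyes.camera(name): name is "scene" or "top" or "wrist"; returns the picture (384x512x3 uint8, red, green, blue); there is no depth.
- eyes.camera_model(name): a dict with "vertical_fov" (degrees; the focal length in pixels is half the picture's height over the tangent of half this angle, whatever the lens; pixels are square), "cx", "cy" (the principal point, pixels), "pose" (4x4, takes a point from camera to world coordinates); the wrist camera has in their place "tool_from_camera" (4x4, takes a point from camera to tool coordinates, whose origin is the TCP and whose axes are the tool frame's). Camera axes: x right, y up, looking along -z (the intrinsics and any distortion apply to the point x, -y, -z); pixel columns grow to the right and rows downward; lengths in m; the calibration is good to about 2 mm. A picture is of the moment at which its call begins: read the wrist's pose just before it. camera_model takes no time and is no camera call.
- hand_in(): hands the job in, once; it reports no verdict.
The state is a dict: "time_s": time; "q": joint angles; "dq": joint speeds; "joint_efforts": joint torques, N m; "eef_pos": TCP position; "eef_rot": TCP orientation; "wrist_force": force on the tool from outside, world axes, zero at the start; "torque": the same for the moment, N m; "opening": opening from 0.0 (shut) to 1.0 (fully open).
Only numpy, scipy, OpenCV 4.12 (cv2) and the standard library are available. Lean on these libraries where they do the work, as an engineer would, in place of code of your own. Each camera call takes 0.05 s, during which the arm holds its last target.

## Working session

There is one attempt and no reset: what is moved stays moved. The work goes in short steps, Python scripts to look and compute and a tool call to move; the robot and the scene stay as the last step left them, time stands still between calls to the robot, and variables do not carry over. Pictures are saved under pics/ and viewed, and the job is handed in when it is done.

Besides the shell and the picture viewer there is one more tool, called after ">>>" by a JSON object that holds its "op" and its "data". step_arm: Moves the arm, as the interface text tells. Its arguments: {"type":"object","properties":{"xyz":{"type":"array"},"spin":{"type":"array"},"fingers":{"type":"array"}},"required":["xyz","spin","fingers"]}

```bash
mkdir -p pics; cat > h.py <<'E'
import numpy as np,cv2
from bench import ctrl,eyes,hand_in
def snap(n,f):
    im=eyes.camera(n); cv2.imwrite('pics/'+f,cv2.cvtColor(im,cv2.COLOR_RGB2BGR)); return im
E
python3 - <<'E'
from h import *
o=ctrl.get_obs();print({k:np.round(v,3) for k,v in o.items()}, ctrl.tcp_to_tips)
for n in['scene','top','wrist']:
    snap(n,n+'0.png'); print(n,eyes.camera_model(n))
E
```

```text
{'time_s': np.float64(0.0), 'q': array([-1.428,  0.182,  1.608, -0.   ,  1.354, -0.206]), 'dq': array([ 0.003, -0.   ,  0.   ,  0.001,  0.002,  0.002]), 'joint_efforts': array([-1.0000e-03, -4.4487e+01, -3.5133e+01, -0.0000e+00,  9.0000e-03,
        0.0000e+00]), 'eef_pos': array([ 0.196, -0.54 ,  0.241]), 'eef_rot': array([ 0.579,  0.406,  0.58 , -0.405]), 'wrist_force': array([-0.291,  0.067,  0.494]), 'torque': array([ 0.018, -0.011,  0.062]), 'opening': np.float64(1.001)} 0.011
scene {'vertical_fov': 50.7098974536291, 'cx': 252.82173518428425, 'cy': 192.7297631694017, 'pose': array([[-0.70816126, -0.42906873,  0.56072067,  1.18929877],
       [ 0.70604891, -0.42854665,  0.5637754 ,  0.63454695],
       [-0.00160343,  0.79514011,  0.60642364,  0.71672056],
       [ 0.        ,  0.        ,  0.        ,  1.        ]])}
top {'vertical_fov': 51.76933030743361, 'cx': 253.16089612926558, 'cy': 195.29383937364415, 'pose': array([[ 0.01391797,  0.99472705, -0.10160897,  0.43535513],
       [-0.9997958 ,  0.01235547, -0.01599083, -0.00615231],
       [-0.01465109,  0.10181078,  0.99469589,  1.29658321],
       [ 0.        ,  0.        ,  0.        ,  1.        ]])}
wrist {'vertical_fov': 66.51743510877506, 'cx': 254.90337313573983, 'cy': 190.43901107767732, 'tool_from_camera': array([[ 1.35529674e-04,  2.90035909e-01, -9.57015754e-01,
        -1.32227848e-01],
       [-1.50767341e-03,  9.57014734e-01,  2.90035386e-01,
         7.43509814e-02],
       [ 9.99998854e-01,  1.40355880e-03,  5.66983321e-04,
        -4.69910205e-04],
       [ 0.00000000e+00,  0.00000000e+00,  0.00000000e+00,
         1.00000000e+00]])}
```

View pics/top0.png

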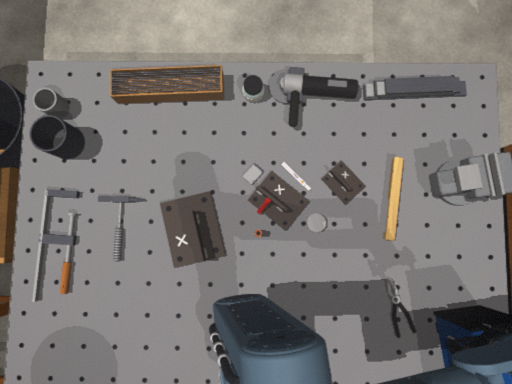

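View pics/scene0.png

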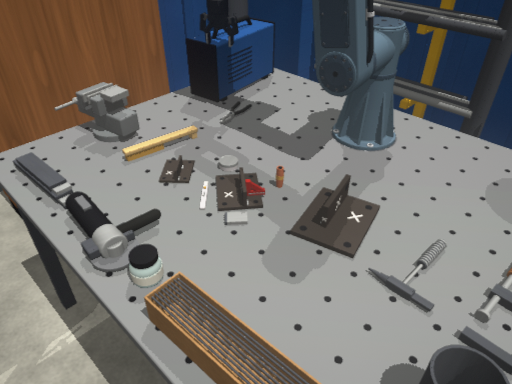

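View pics/wrist0.png

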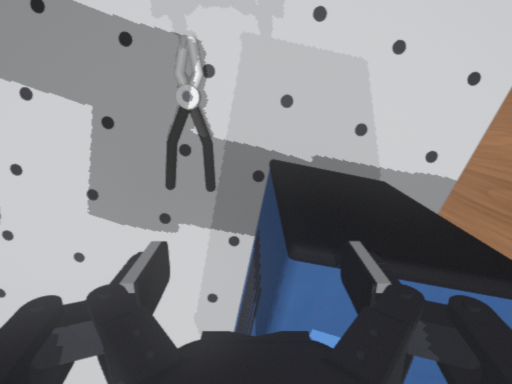

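Candidates for the bracket in the top view are the large plate at (193,229), the middle one at (279,200) with the red magnet, and the small one at (344,181). By the description (magnet, nozzle, tin and holder around it) it is the middle one. I'll check its size in a close crop.

```bash
cat >> h.py <<'E'
def ray(n,uv,z,m=None):
    m=m or eyes.camera_model(n); f=192/np.tan(np.radians(m['vertical_fov']/2))
    T=m['pose']; d=T[:3,:3]@np.array([(uv[0]-m['cx'])/f,-(uv[1]-m['cy'])/f,-1]); c=T[:3,3]
    return c+d*(z-c[2])/d[2]
def proj(n,p,m=None):
    m=m or eyes.camera_model(n); f=192/np.tan(np.radians(m['vertical_fov']/2))
    T=m['pose']; q=T[:3,:3].T@(np.asarray(p)-T[:3,3]); return np.array([m['cx']-f*q[0]/q[2],m['cy']+f*q[1]/q[2]])
E
python3 - <<'E'
from h import *
im=cv2.imread('pics/top0.png');c=cv2.resize(im[150:250,230:370],None,fx=5.7,fy=5.7,interpolation=cv2.INTER_CUBIC);cv2.imwrite('pics/c1.png',c)
im=cv2.imread('pics/scene0.png');c=cv2.resize(im[140:240,150:300],None,fx=5.3,fy=5.3,interpolation=cv2.INTER_CUBIC);cv2.imwrite('pics/c2.png',c)
E
```

```text
(no output)
```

View pics/c1.png

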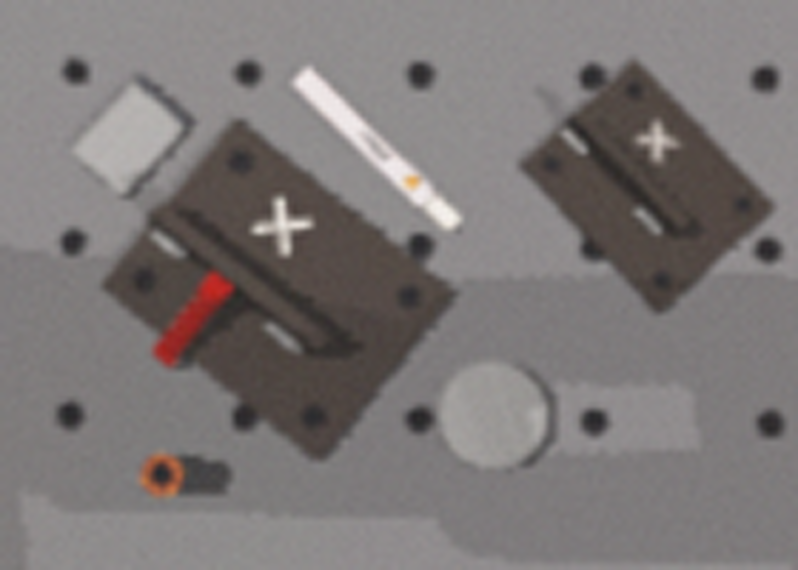

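View pics/c2.png

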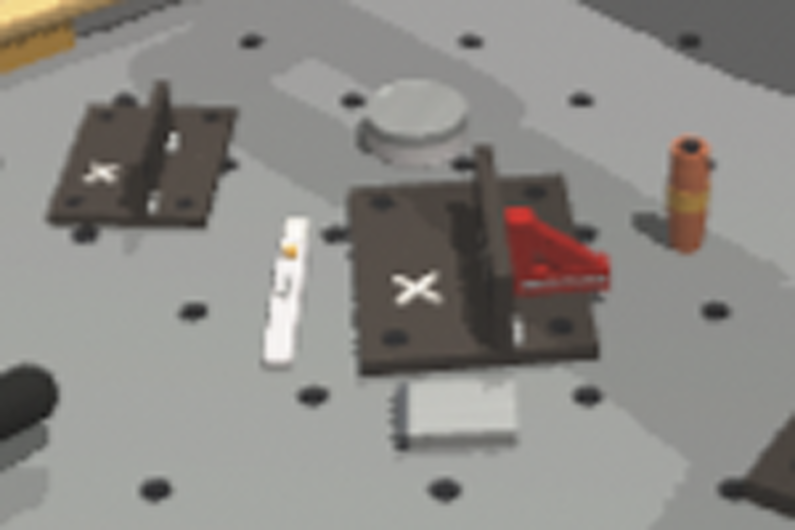

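The crop shows the middle plate with its cross at crop (283,226), the magnet behind the lug, and the tin, offcut, nozzle and holder around it. Next I measure the corners in both views.

```bash
cat > m.py <<'E'
from h import *
from scipy.optimize import least_squares
mods={n:eyes.camera_model(n) for n in['top','scene']}
obj=np.array([[-80,62.5,10],[80,62.5,10],[80,-62.5,10],[-80,-62.5,10],[-20,30,10]])/1e3
px={'top':(np.array([(240,120),(455,292),(320,458),(105,285),(283,226)])+.5)/5.7+np.array([230,150])-.5,
'scene':(np.array([(360,363),(349,188),(568,177),(598,352),(417,289)])+.5)/5.3+np.array([150,140])-.5}
for n in px:
    P=np.array([ray(n,u,.01,mods[n]) for u in px[n]])[:,:2]
    print(n,np.round(P*1e3,1).tolist(),'sides',[round(1e3*np.linalg.norm(P[i]-P[(i+1)%4]),1) for i in range(4)])
def W(v): 
    c,s=np.cos(v[2]),np.sin(v[2]); return obj@np.array([[c,s,0],[-s,c,0],[0,0,1]])+[v[0],v[1],0]
def r(v,ns): return np.concatenate([(np.array([proj(n,p,mods[n]) for p in W(v)])-px[n]).ravel() for n in ns])
for ns in(['top'],['scene'],['top','scene']):
    s=least_squares(r,[.45,-.03,-.7],args=(ns,)); print(ns,np.round(s.x,4),np.round(s.fun,1))
E
python3 m.py
```

```text
top [[649.0, -45.3], [551.0, -169.0], [455.4, -92.4], [552.5, 31.2], [587.8, -70.5]] sides [np.float64(157.8), np.float64(122.4), np.float64(157.2), np.float64(123.1)]
scene [[653.2, -41.8], [553.7, -166.1], [456.7, -84.7], [559.8, 39.0], [590.2, -67.6]] sides [np.float64(159.3), np.float64(126.6), np.float64(161.1), np.float64(123.5)]
['top'] [ 0.552  -0.0686 -2.2396] [-0.2 -0.5  0.4 -0.1  0.1  0.6 -0.5 -0.   0.3 -0. ]
['scene'] [ 0.5555 -0.0635 -2.2595] [-0.3  0.3  0.5  0.  -0.1 -0.1  0.2 -0.4 -0.2  0.2]
['top', 'scene'] [ 0.553  -0.0669 -2.2492] [-0.4 -0.9 -0.2 -0.1 -0.8  0.4 -1.1 -0.6 -0.1 -0.3 -0.1 -0.6  0.1 -0.6
 -0.6 -1.   0.2 -1.6 -0.3 -0.6]
```

```bash
python3 - <<'E'
from h import *
from scipy.spatial.transform import Rotation as R
o=ctrl.get_obs();M=R.from_quat(np.roll(o['eef_rot'],-1)).as_matrix();print(np.round(M,3))
print('z yaw',np.arctan2(M[1,2],M[0,2]),'y yaw',np.arctan2(M[1,1],M[0,1]))
E
```

```text
[[-0.     0.94   0.342]
 [ 0.001  0.342 -0.94 ]
 [-1.     0.    -0.001]]
z yaw -1.2220276369371796 y yaw 0.34876828058996584
```

>>> {"op": "step_arm", "data": {"xyz": [[28,32,0],[56,65,0],[84,97,0],[112,130,0],[140,162,0],[168,195,0],[196,227,0],[224,260,0],[252,292,0],[280,325,0]], "spin": [-0.07,-0.14,-0.21,-0.28,-0.35,-0.42,-0.49,-0.56,-0.63,-0.7], "fingers": [0,0,0,0,0,0,0,0,0,0]}}

```text
time_s: 1.15
eef_pos: [0.4773, -0.2138, 0.2422]
eef_rot: [-0.404, -0.58, -0.404, 0.58]
wrist_force: [0.5, -1.7, 0.4]
opening: 0.001
```

>>> {"op": "step_arm", "data": {"xyz": [[25,28,0],[50,56,0],[75,84,0],[100,112,-10],[124,140,-20],[124,140,-30],[124,140,-30],[124,140,-30]], "spin": [-0.07,-0.14,-0.21,-0.28,-0.32,-0.32,-0.32,-0.32], "fingers": [0,0,0,0,0,0,0,0]}}

```text
time_s: 1.95
eef_pos: [0.5999, -0.0759, 0.2119]
eef_rot: [-0.307, -0.636, -0.308, 0.637]
wrist_force: [-0.0, 0.4, 0.7]
opening: 0.005
```

```bash
python3 - <<'E'
from h import *
o=ctrl.get_obs();print({k:np.round(o[k],4) for k in('time_s','q','eef_pos','eef_rot','wrist_force','opening')})
snap('wrist','w1.png')
snap('top','t1.png')
E
```

```text
{'time_s': np.float64(1.95), 'q': array([-3.2170e-01,  2.7390e-01,  1.5581e+00, -4.0000e-04,  1.3109e+00,
        1.9205e+00]), 'eef_pos': array([ 0.5999, -0.0759,  0.2119]), 'eef_rot': array([-0.3072, -0.6364, -0.3076,  0.6372]), 'wrist_force': array([-0.0426,  0.4487,  0.7421]), 'opening': np.float64(0.0051)}
```

View pics/w1.png

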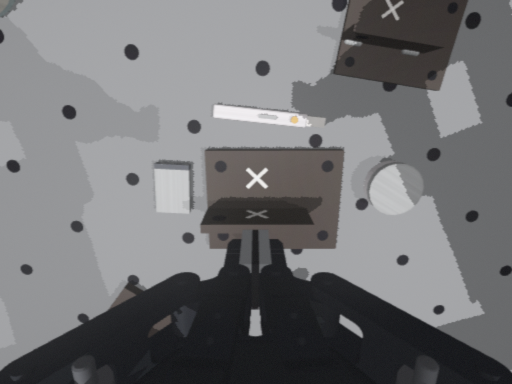

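The wrist view shows the plate's corners at about (206,149), (343,149), (337,248) and (209,249), the plate cross at (257,178), the face cross at (257,214), the fingers shut, and nothing moved.

```bash
cat > w.py <<'E'
from h import *
from scipy.optimize import least_squares
from scipy.spatial.transform import Rotation as R
m=eyes.camera_model('wrist')
T=np.eye(4);T[:3,:3]=R.from_quat(np.roll([-0.3072,-0.6364,-0.3076,0.6372],-1)).as_matrix();T[:3,3]=[.5999,-.0759,.2119]
m['pose']=T@m['tool_from_camera']
print('tips px',proj('w',(T@[.011,0,0,1])[:3],m))
im=cv2.imread('pics/w1.png')
cv2.imwrite('pics/c3.png',cv2.resize(im[130:270,180:370],None,fx=4,fy=4,interpolation=cv2.INTER_CUBIC))
obj=np.array([[-80,62.5,10],[80,62.5,10],[80,-62.5,10],[-80,-62.5,10],[-20,30,10],[-20,-7.5,30]])/1e3
px=np.array([(206,149),(343,149),(337,248),(209,249),(257,178),(257,214)])
def W(v): 
    c,s=np.cos(v[2]),np.sin(v[2]); return obj@np.array([[c,s,0],[-s,c,0],[0,0,1]])+[v[0],v[1],0]
s=least_squares(lambda v:(np.array([proj('w',p,m) for p in W(v)])-px).ravel(),[.553,-.067,-2.245])
print(np.round(s.x,4),np.round(s.fun,1))
for name,p in(('plate',[-.02,.03,.01]),('face',[-.02,-.0075,.03]),('end',[.04,-.0125,.03])):
    obj=np.array([p]);print(name,np.round(W(s.x)*1e3,1))
E
python3 w.py
```

```text
tips px [256.22323012 244.05333815]
[ 0.5535 -0.0671 -2.2394] [-1.5  1.2  1.3  0.6 -1.  -0.2  0.9 -0.7  0.  -0.5  0.2 -0.5]
plate [[589.5 -70.   10. ]]
face [[560.  -46.7  30. ]]
end [[518.9 -90.7  30. ]]
```

View pics/c3.png

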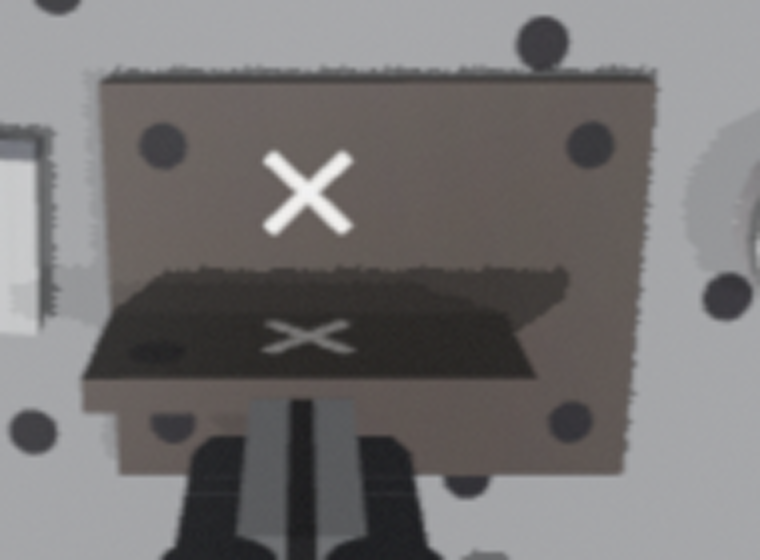

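>>> {"op": "step_arm", "data": {"xyz": [[-10,6,-30],[-10,6,-70],[-10,6,-110],[-10,6,-145],[-10,6,-165],[-10,6,-175],[-10,6,-180],[-10,6,-180],[-10,6,-180]], "spin": [0,0,0,0,0,0,0,0,0], "fingers": [0,0,0,0,0,0,0,0,0]}}

```text
time_s: 2.95
eef_pos: [0.5916, -0.0699, 0.0338]
eef_rot: [0.308, 0.637, 0.307, -0.636]
wrist_force: [-0.7, 0.4, 0.8]
opening: -0.001
```

>>> {"op": "step_arm", "data": {"xyz": [[0,0,-1],[0,0,-2],[0,0,-3],[0,0,-4],[0,0,-5],[0,0,-6],[0,0,-6]], "spin": [0,0,0,0,0,0,0], "fingers": [0,0,0,0,0,0,0]}}

```text
time_s: 3.65
eef_pos: [0.5904, -0.0693, 0.026]
eef_rot: [-0.307, -0.637, -0.308, 0.637]
wrist_force: [0.6, -0.0, -0.0]
opening: -0.002
```

>>> {"op": "step_arm", "data": {"xyz": [[0,0,-1],[0,0,-2],[0,0,-3],[0,0,-3]], "spin": [0,0,0,0], "fingers": [0,0,0,0]}}

```text
time_s: 4.05
eef_pos: [0.5904, -0.0693, 0.0231]
eef_rot: [-0.307, -0.637, -0.308, 0.637]
wrist_force: [-0.1, -0.1, 0.9]
opening: -0.005
```

>>> {"op": "step_arm", "data": {"xyz": [[0,0,-1],[0,0,-1]], "spin": [0,0], "fingers": [0,0]}}

```text
time_s: 4.25
eef_pos: [0.5904, -0.0693, 0.0222]
eef_rot: [-0.307, -0.637, -0.307, 0.637]
wrist_force: [-1.1, -0.3, -0.3]
opening: -0.001
```

>>> {"op": "step_arm", "data": {"xyz": [[0,0,-1],[0,0,-1]], "spin": [0,0], "fingers": [0,0]}}

```text
time_s: 4.45
eef_pos: [0.5904, -0.0694, 0.0211]
eef_rot: [-0.307, -0.637, -0.307, 0.637]
wrist_force: [-0.7, -0.5, -0.3]
opening: -0.002
```

>>> {"op": "step_arm", "data": {"xyz": [[0,0,-0.5],[0,0,-0.5]], "spin": [0,0], "fingers": [0,0]}}

```text
time_s: 4.65
eef_pos: [0.5905, -0.0694, 0.0211]
eef_rot: [-0.307, -0.637, -0.307, 0.637]
wrist_force: [-1.6, 0.5, 4.4]
opening: 0.0
```

>>> {"op": "step_arm", "data": {"xyz": [[0,0,8],[0,0,17],[0,0,17],[0,0,17],[0,0,17],[-4,3,17],[-8,6,17],[-11,9,17],[-11,9,17],[-11,9,17]], "spin": [0,0,0,0,0,0,0,0,0,0], "fingers": [0,0,0,0,0,0,0,0,0,0]}}

```text
time_s: 5.65
eef_pos: [0.5795, -0.0602, 0.0378]
eef_rot: [0.308, 0.637, 0.307, -0.637]
wrist_force: [0.4, 0.4, -0.3]
opening: 0.004
```

```bash
python3 - <<'E'
from h import *
o=ctrl.get_obs();print({k:np.round(o[k],4) for k in('time_s','eef_pos','wrist_force')})
snap('wrist','w2.png')
E
```

```text
{'time_s': np.float64(5.65), 'eef_pos': array([ 0.5795, -0.0602,  0.0378]), 'wrist_force': array([ 0.4314,  0.3538, -0.2533])}
```

View pics/w2.png

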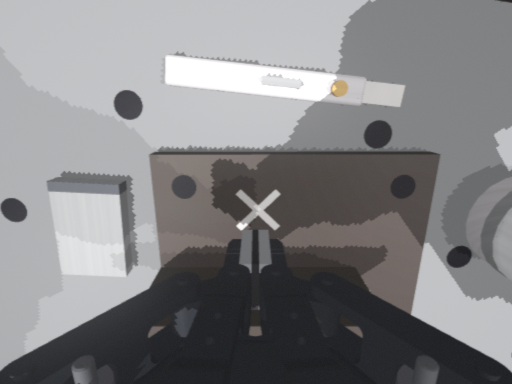

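The fingertips now stand over the ledge at (255,232), just lug-side of the plate cross at (257,210), and everything is in place. I'll go on along bracket -y in small steps.

>>> {"op": "step_arm", "data": {"xyz": [[-0.8,0.6,0],[-1.6,1.2,0],[-2.4,1.9,0],[-3.1,2.5,0],[-3.9,3.1,0],[-4.7,3.7,0],[-4.7,3.7,0]], "spin": [0,0,0,0,0,0,0], "fingers": [0,0,0,0,0,0,0]}}

```text
time_s: 6.4
eef_pos: [0.5747, -0.0566, 0.0378]
eef_rot: [-0.307, -0.637, -0.308, 0.637]
wrist_force: [-0.2, -0.3, -0.2]
opening: 0.003
```

>>> {"op": "step_arm", "data": {"xyz": [[-0.8,0.6,0],[-1.6,1.2,0],[-1.6,1.2,0]], "spin": [0,0,0], "fingers": [0,0,0]}}

```text
time_s: 6.7
eef_pos: [0.5731, -0.0554, 0.0378]
eef_rot: [-0.307, -0.637, -0.308, 0.637]
wrist_force: [-0.4, -0.0, -1.0]
opening: -0.002
```

>>> {"op": "step_arm", "data": {"xyz": [[-0.8,0.6,0],[-0.8,0.6,0]], "spin": [0,0], "fingers": [0,0]}}

```text
time_s: 6.9
eef_pos: [0.5723, -0.0548, 0.0378]
eef_rot: [-0.307, -0.637, -0.307, 0.637]
wrist_force: [0.4, 0.1, 0.1]
opening: -0.002
```

>>> {"op": "step_arm", "data": {"xyz": [[-0.8,0.6,0],[-0.8,0.6,0]], "spin": [0,0], "fingers": [0,0]}}

```text
time_s: 7.1
eef_pos: [0.5715, -0.0542, 0.0378]
eef_rot: [-0.307, -0.637, -0.307, 0.637]
wrist_force: [-0.2, 0.3, -0.4]
opening: -0.001
```

>>> {"op": "step_arm", "data": {"xyz": [[-0.4,0.3,0],[-0.4,0.3,0]], "spin": [0,0], "fingers": [0,0]}}

```text
time_s: 7.3
eef_pos: [0.5712, -0.0539, 0.0378]
eef_rot: [-0.307, -0.637, -0.307, 0.637]
wrist_force: [-0.4, -0.9, -1.0]
opening: 0.003
```

>>> {"op": "step_arm", "data": {"xyz": [[-0.4,0.3,0],[-0.4,0.3,0]], "spin": [0,0], "fingers": [0,0]}}

```text
time_s: 7.5
eef_pos: [0.5708, -0.0537, 0.0378]
eef_rot: [-0.307, -0.637, -0.307, 0.637]
wrist_force: [0.9, -0.3, -0.2]
opening: -0.004
```

>>> {"op": "step_arm", "data": {"xyz": [[-0.4,0.3,0],[-0.4,0.3,0]], "spin": [0,0], "fingers": [0,0]}}

```text
time_s: 7.7
eef_pos: [0.5704, -0.0533, 0.0378]
eef_rot: [-0.307, -0.637, -0.307, 0.637]
wrist_force: [-0.3, -0.4, -0.6]
opening: 0.0
```

>>> {"op": "step_arm", "data": {"xyz": [[-0.4,0.3,0],[-0.4,0.3,0]], "spin": [0,0], "fingers": [0,0]}}

```text
time_s: 7.9
eef_pos: [0.57, -0.0531, 0.0378]
eef_rot: [-0.307, -0.637, -0.307, 0.637]
wrist_force: [-1.3, -0.6, 0.5]
opening: -0.002
```

>>> {"op": "step_arm", "data": {"xyz": [[-0.4,0.3,0],[-0.4,0.3,0]], "spin": [0,0], "fingers": [0,0]}}

```text
time_s: 8.1
eef_pos: [0.5696, -0.0528, 0.0378]
eef_rot: [-0.307, -0.637, -0.307, 0.637]
wrist_force: [0.1, 0.1, -0.0]
opening: -0.002
```

>>> {"op": "step_arm", "data": {"xyz": [[-0.4,0.3,0],[-0.4,0.3,0]], "spin": [0,0], "fingers": [0,0]}}

```text
time_s: 8.3
eef_pos: [0.5695, -0.0526, 0.0379]
eef_rot: [0.308, 0.637, 0.307, -0.637]
wrist_force: [1.2, -0.6, -1.2]
opening: -0.002
```

>>> {"op": "step_arm", "data": {"xyz": [[-0.4,0.3,0],[-0.4,0.3,0]], "spin": [0,0], "fingers": [0,0]}}

```text
time_s: 8.5
eef_pos: [0.5695, -0.0527, 0.0379]
eef_rot: [0.308, 0.637, 0.307, -0.636]
wrist_force: [4.1, -2.9, -4.4]
opening: 0.005
```

Contact: the force is about 5 N along bracket +y, and the arm stopped within 0.2 mm of where the face was predicted. Now I back off, rise, and go round to the end with a quarter turn.

>>> {"op": "step_arm", "data": {"xyz": [[4,-3,0],[10,-8,0],[13,-10,0],[13,-10,0],[13,-10,0],[13,-10,30],[13,-10,60],[13,-10,75],[13,-10,75]], "spin": [0,0,0,0,0,0,0,0,0], "fingers": [0,0,0,0,0,0,0,0,0]}}

```text
time_s: 9.4
eef_pos: [0.5835, -0.0625, 0.1153]
eef_rot: [0.309, 0.638, 0.306, -0.635]
wrist_force: [0.6, 0.4, -0.2]
opening: -0.005
```

>>> {"op": "step_arm", "data": {"xyz": [[-8,-5,0],[-16,-10,0],[-24,-15,0],[-32,-20,0],[-40,-25,0],[-48,-30,0],[-56,-35,0],[-64,-40,0],[-72,-45,0],[-79,-50,0]], "spin": [0.14,0.28,0.42,0.56,0.7,0.84,0.98,1.12,1.26,1.4], "fingers": [0,0,0,0,0,0,0,0,0,0]}}

```text
time_s: 10.4
eef_pos: [0.5013, -0.1118, 0.111]
eef_rot: [0.645, 0.287, 0.647, -0.287]
wrist_force: [0.2, -0.3, 0.8]
opening: -0.001
```

>>> {"op": "step_arm", "data": {"xyz": [[0,0,0],[0,0,0],[0,0,0],[0,0,0]], "spin": [0.1,0.17,0.17,0.17], "fingers": [0,0,0,0]}}

```text
time_s: 10.8
eef_pos: [0.5021, -0.1118, 0.1117]
eef_rot: [0.667, 0.234, 0.668, -0.234]
wrist_force: [-0.5, -0.1, 0.2]
opening: 0.001
```

```bash
python3 - <<'E'
from h import *
from scipy.spatial.transform import Rotation as R
o=ctrl.get_obs();print({k:np.round(o[k],4) for k in('time_s','q','eef_pos','wrist_force')})
M=R.from_quat(np.roll(o['eef_rot'],-1)).as_matrix();print(np.arctan2(M[1,2],M[0,2]))
c,s=np.cos(-2.2394),np.sin(-2.2394);d=o['eef_pos'][:2]-[.5535,-.0671];print('in bracket',d@[c,s],d@[-s,c])
snap('wrist','w3.png');im=snap('scene','s3.png')[:,:,::-1]
cv2.imwrite('pics/s3c.png',cv2.resize(im[110:260,140:360],None,fx=3.6,fy=3.6))
E
```

```text
{'time_s': np.float64(10.8), 'q': array([-0.4502,  0.21  ,  1.8625,  0.    ,  1.071 ,  0.2237]), 'eef_pos': array([ 0.5021, -0.1118,  0.1117]), 'wrist_force': array([-0.521 , -0.1256,  0.1521])}
-0.6739059986089858
in bracket 0.06694221238064517 -0.012582701336944162
```

View pics/w3.png

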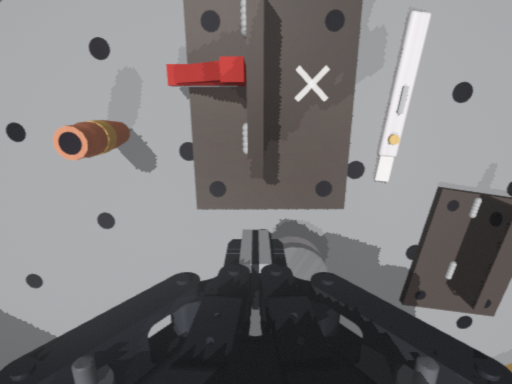

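View pics/s3c.png

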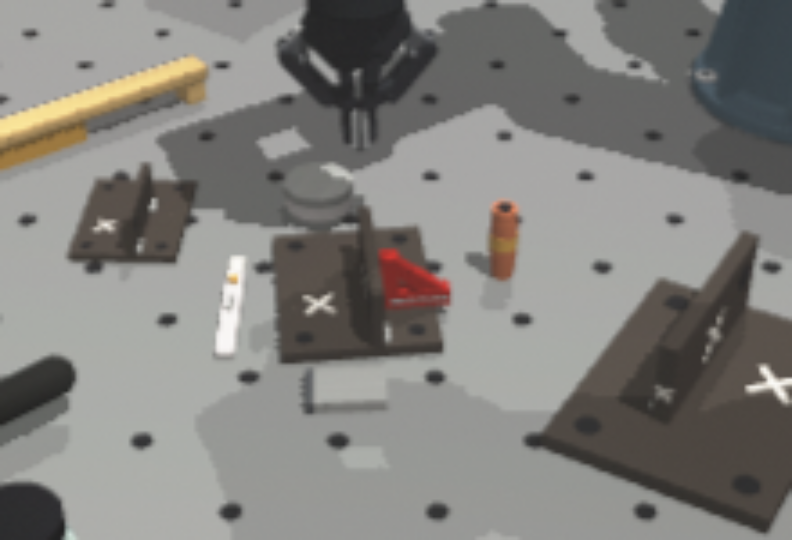

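```bash
python3 - <<'E'
from h import *
c,s=np.cos(-2.2394),np.sin(-2.2394)
for n,u,z in(('tin',(317.0,222.6),.025),('noz',(258.3,233.2),.066)):
    d=ray('top',u,z)[:2]-[.5535,-.0671];print(n,d@[c,s],d@[-s,c])
E
```

```text
tin 0.14302739413170737 0.019247597590620297
noz 0.01872986838639003 -0.12562890785571837
```

The view shows the lug's end at (258,180) dead ahead of the fingertips at (256,232). The tin's edge is 35 mm behind the fingers, so they can descend.

>>> {"op": "step_arm", "data": {"xyz": [[0,0,-20],[0,0,-45],[0,0,-62],[0,0,-70],[0,0,-73],[0,0,-73],[0,0,-73]], "spin": [0,0,0,0,0,0,0], "fingers": [0,0,0,0,0,0,0]}}

```text
time_s: 11.6
eef_pos: [0.5035, -0.1125, 0.0406]
eef_rot: [0.668, 0.233, 0.667, -0.233]
wrist_force: [0.2, -0.0, 0.1]
opening: 0.003
```

>>> {"op": "step_arm", "data": {"xyz": [[0.6,0.8,0],[1.2,1.6,0],[1.9,2.4,0],[2.5,3.1,0],[3.1,3.9,0],[3.7,4.7,0],[4.3,5.5,0],[5,6.3,0],[5,6.3,0],[5,6.3,0]], "spin": [0,0,0,0,0,0,0,0,0,0], "fingers": [0,0,0,0,0,0,0,0,0,0]}}

```text
time_s: 12.6
eef_pos: [0.5078, -0.1058, 0.0398]
eef_rot: [0.668, 0.233, 0.668, -0.233]
wrist_force: [0.2, -0.9, 0.1]
opening: 0.001
```

>>> {"op": "step_arm", "data": {"xyz": [[0.6,0.8,0],[1.2,1.6,0],[1.2,1.6,0]], "spin": [0,0,0], "fingers": [0,0,0]}}

```text
time_s: 12.9
eef_pos: [0.5091, -0.1042, 0.0398]
eef_rot: [0.668, 0.233, 0.668, -0.233]
wrist_force: [0.5, 0.0, 0.2]
opening: 0.004
```

>>> {"op": "step_arm", "data": {"xyz": [[0.6,0.8,0],[1.2,1.6,0],[1.9,2.4,0],[1.9,2.4,0]], "spin": [0,0,0,0], "fingers": [0,0,0,0]}}

```text
time_s: 13.3
eef_pos: [0.511, -0.1018, 0.0398]
eef_rot: [0.668, 0.233, 0.668, -0.233]
wrist_force: [-0.5, -0.7, -0.0]
opening: -0.005
```

>>> {"op": "step_arm", "data": {"xyz": [[0.3,0.4,0],[0.6,0.8,0],[0.6,0.8,0]], "spin": [0,0,0], "fingers": [0,0,0]}}

```text
time_s: 13.6
eef_pos: [0.5116, -0.101, 0.0398]
eef_rot: [0.668, 0.233, 0.668, -0.233]
wrist_force: [-0.2, -0.7, 0.5]
opening: -0.001
```

>>> {"op": "step_arm", "data": {"xyz": [[0.3,0.4,0],[0.3,0.4,0]], "spin": [0,0], "fingers": [0,0]}}

```text
time_s: 13.8
eef_pos: [0.5119, -0.1006, 0.0398]
eef_rot: [0.668, 0.233, 0.668, -0.233]
wrist_force: [0.5, -0.5, -0.2]
opening: -0.0
```

>>> {"op": "step_arm", "data": {"xyz": [[0.3,0.4,0],[0.3,0.4,0]], "spin": [0,0], "fingers": [0,0]}}

```text
time_s: 14.0
eef_pos: [0.5122, -0.1003, 0.0398]
eef_rot: [0.668, 0.233, 0.668, -0.233]
wrist_force: [0.7, -0.6, -0.4]
opening: 0.001
```

>>> {"op": "step_arm", "data": {"xyz": [[0.3,0.4,0],[0.3,0.4,0]], "spin": [0,0], "fingers": [0,0]}}

```text
time_s: 14.2
eef_pos: [0.5125, -0.0999, 0.0398]
eef_rot: [0.668, 0.233, 0.668, -0.233]
wrist_force: [-0.3, -0.5, -0.2]
opening: -0.003
```

>>> {"op": "step_arm", "data": {"xyz": [[0.3,0.4,0],[0.3,0.4,0]], "spin": [0,0], "fingers": [0,0]}}

```text
time_s: 14.4
eef_pos: [0.5125, -0.0998, 0.0398]
eef_rot: [0.667, 0.233, 0.668, -0.233]
wrist_force: [-2.6, -3.4, 1.6]
opening: -0.002
```

>>> {"op": "step_arm", "data": {"xyz": [[0.3,0.4,0],[0.3,0.4,0]], "spin": [0,0], "fingers": [0,0]}}

```text
time_s: 14.6
eef_pos: [0.5125, -0.0998, 0.0398]
eef_rot: [0.667, 0.233, 0.668, -0.234]
wrist_force: [-2.9, -4.7, 2.1]
opening: 0.002
```

There is contact at about 5.5 N along bracket +x. I'll back off, rise and look.

>>> {"op": "step_arm", "data": {"xyz": [[-3,-4,0],[-7,-9,0],[-8,-10,0],[-8,-10,0],[-8,-10,30],[-8,-10,70],[-8,-10,110],[-8,-10,150],[-8,-10,170],[-8,-10,170]], "spin": [0,0,0,0,0,0,0,0,0,0], "fingers": [0,0,0,0,0,0,0,0,0,0]}}

```text
time_s: 15.6
eef_pos: [0.5073, -0.1098, 0.2138]
eef_rot: [0.67, 0.233, 0.665, -0.233]
wrist_force: [-0.3, -0.3, -0.4]
opening: 0.002
```

>>> {"op": "step_arm", "data": {"xyz": [[-20,-35,0],[-40,-70,0],[-60,-105,0],[-80,-140,0],[-90,-165,0],[-90,-165,0],[-90,-165,0]], "spin": [0,0,0,0,0,0,0], "fingers": [0,0,0,0,0,0,0]}}

```text
time_s: 16.3
eef_pos: [0.4144, -0.2738, 0.2085]
eef_rot: [0.667, 0.234, 0.668, -0.233]
wrist_force: [-0.4, 0.3, -0.6]
opening: -0.002
```

```bash
python3 - <<'E'
from h import *
o=ctrl.get_obs();print({k:np.round(o[k],4) for k in('time_s','eef_pos','wrist_force')})
im=snap('top','t9.png')[:,:,::-1]; a=cv2.imread('pics/top0.png')
s0=cv2.imread('pics/scene0.png'); s=snap('scene','s9.png')[:,:,::-1]
f=lambda i:cv2.resize(i[150:250,230:370],None,fx=2.8,fy=2.8,interpolation=cv2.INTER_CUBIC)
g=lambda i:cv2.resize(i[140:240,150:290],None,fx=2.8,fy=2.8,interpolation=cv2.INTER_CUBIC)
cv2.imwrite('pics/cmp.png',np.vstack([np.hstack([f(a),f(im)]),np.hstack([g(s0),g(s)])]))
E
```

```text
{'time_s': np.float64(16.3), 'eef_pos': array([ 0.4144, -0.2738,  0.2085]), 'wrist_force': array([-0.3714,  0.3145, -0.5622])}
```

View pics/cmp.png

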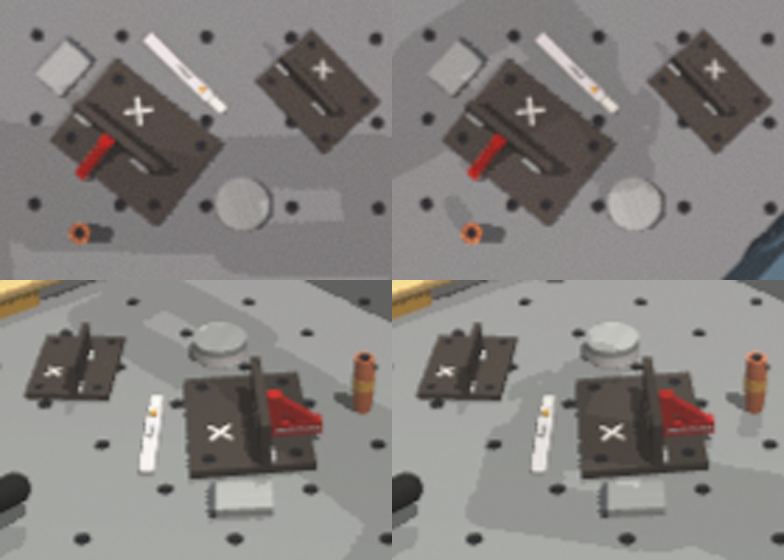

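The before and after pictures agree: bracket, magnet, nozzle, tin, holder and offcut are where they were, and the hand is clear.

```bash
python3 -c "
from h import *
print(hand_in())"
```

```text
the job is handed in; nothing more can be done
None
```

I made the three touches in order with the shut fingertips: the plate cross from above, the lug's side along -y, then the lug's end along -x. The job is handed in. No verdict was reported.

- **Touch forces:** the wrist read about 4.4 N on the plate. On the side it read about 5 N horizontally, with 4.4 N vertical as well (6 to 7 N combined). On the end it read about 5.5 N horizontally, with about 2 N vertical. The sensor noise is around 1 N. All readings are under the 8 to 15 N at which the bracket slides.
- **Heights:** for the side and end touches the tips were at about 27 to 29 mm, level with the crosses. That puts the grasp point at about 46 to 48 mm, under the 65 mm limit.
- **Coming off:** I backed off after each touch, and the wrist force returned to its noise level.
- **Position check:** the plate and side contacts came within about 0.2 mm of prediction. The end contact came about 1 mm farther out than predicted, which is within the calibration tolerance.
- **Last look:** by eye, before-and-after crops from the top and scene cameras show no visible shift of the bracket, magnet, nozzle, tin, chalk holder or offcut. The hammer and brush were outside those crops, and the arm never went near them. The hand finished clear at a TCP height of about 0.21 m, 16.3 s into the 64 s allowed. No check failed.

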